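# Count out six ball feet on the pocket board

## Robot

A 6-joint arm with a two-finger parallel gripper is mounted at the origin on the work surface. World frame = base frame: x ahead of the robot, y to its left, z up, the work surface at z = 0. Lengths are in m, angles in rad, forces in N, time in s.
With the tool pointing down it reaches from about 0.275 to 0.725 m from the base axis. Payload 15.9 kg.
Tool frame: the origin (TCP) lies between the finger pads; the fingertips stand 14 mm ahead of it and the grasp point (between the pads) lies 5 mm behind it; z points along the fingers, x is the direction in which the jaws open and shut, and the axes are right-handed (so a half turn about z gives the same grasp; the last joint's range is limited). The gripper opens to 85 mm and grips with 20 to 120 N. Pads are 22 mm wide; open, the fingers measure 114 mm over their backs; the gripper's body (76 mm by 85 mm) begins 54 mm behind the grasp point. The pads swing forward as they close: fully open they stand 13 mm farther back than shut.
Start: joints at [1.111, 0.213, -0.034, 1.323, 0, 1.571], TCP at [0.222, 0.448, 0.205] pointing down, gripper open.
Joint ranges: [-2.98, 2.98], [-0.74, 1.72], [-1.14, 1.35], [-2.1, 2.04], [-1.57, 1.44], [-3.14, 3.14]. Speed limits (rad/s): [1.89, 1.89, 2.39, 2.57, 3.14, 3.14].

## Interface

Orientations are given as a 3x3 rotation matrix whose columns are the frame's x, y, z axes.
In Python, from plant import manip gives the robot as it stands. The module is installed in compiled form; this text tells all that it offers.
- The arm moves only by the tool jog_arm, never from a script. Its arguments are lists of equal length, an entry for each row: "travel": the shift along the tool's x, y, z in mm, a list of three; "angular": the turn, a rotation vector about the tool's x, y, z in degrees, a list of three; "gripper": the opening, from -1 (shut) to 1 (fully open). A call has 1 to 12 rows; each row is the pose to reach, as a shift and turn from the pose commanded when the call began, along the tool's axes at that moment; what a row does not reach only later rows make up. A row lasts 1/12 s, in which the tool goes at most 41.7 mm and 7.16 degrees, less where a joint would pass 70% of its speed; a pose out of reach is approached as far as the arm can. A call with a gripper value outside its range is refused whole. The fingers move at their own pace and stop on an object; "force" is the grip in N (left out, the last holds). Time passes only in rows, so rows that repeat a pose let the fingers close. It gives the time, the measured TCP pose, the force and the opening at its end, in the units of the state.
- manip.get_obs(): the state, without advancing time (a new reading comes with each control period).
- manip.snapshot(name): name is "scene" or "side" or "wrist"; returns (picture, depth): 420x560x3 uint8, red, green, blue; 420x560 float32, m along the optical axis (not along the pixel's ray), 0 where there is no reading.
- manip.camera_info(name): a dict with "camera_matrix" (3x3 intrinsics, pixels), "k1" (the pictures are not rectified: a ray, as slopes to the right and down, at radius r is drawn at 1 + k1 r^2 times it, then the intrinsics apply), "world_from_camera" (4x4, takes a point from camera to world coordinates); the wrist camera has in their place "tool_from_camera" (4x4, takes a point from camera to tool coordinates, whose origin is the TCP and whose axes are the tool frame's). Camera axes: x right, y up, looking along -z (the intrinsics and any distortion apply to the point x, -y, -z); pixel columns grow to the right and rows downward; lengths in m; the calibration is good to about 2 mm. A picture is of the moment at which its call begins: read the wrist's pose just before it. camera_info takes no time and is no camera call.
- manip.sign_off(): hands the job in, once; it reports no verdict.
The state is a dict: "t": time; "joint_pos": joint angles; "joint_velocities": joint speeds; "tau": joint torques, N m; "position": TCP position; "eef_rot": TCP orientation; "force": force on the tool from outside, world axes, zero at the start; "torque": the same for the moment, N m; "grip_width": finger opening in m.
Only numpy, scipy, OpenCV 4.12 (cv2) and the standard library are available. Lean on these libraries where they do the work, as an engineer would, in place of code of your own. Each camera call takes 0.05 s, during which the arm holds its last target.

## Task

Count out six ball feet by tilting the counting board by its handles: make the balls run out of the green channel until each of the six pockets holds one, then tip the two left over back into the green channel. Leave the board lying flat on the bench, released; do not touch the balls with the gripper, and leave the gouge, brush and carved block where they are.

Things in the scene. Friction and masses are not known exactly. Their poses are not given: they have to be found in the camera images.
- board: Loose wooden counting board, 0.6 to 0.85 kg, flat on the bench. Origin: centre of its underside. Own x runs from the channel end (-x, green handle) to the far end (+x, steel handle), z up. Box 230 x 127 mm, rim 69 mm high, inside 206 x 107. Inside from -x: sloping green channel (x -103 to -13), field 39 mm high with two rows of three pockets, flat run-out (x 64 to 103).
- pivot (a point): Middle of the edge on which the board pivots when its channel end is lifted: outer edge of the rubber foot strip at board x = +111 mm, at bench height. The other strip's edge, for lifting the far end, is at x = -111 mm.
- channel_handle (a point): Middle of the green round handle bar at the channel end: 14 mm thick, 98 mm free length along the board's y between two side arms, centre 45 mm up, at board x = -165 mm; 43 mm free gap between bar and end wall. Can be pinched from above, fingers closing along the board's x; the bar may turn between the fingers.
- far_handle (a point): Middle of the same kind of handle bar, bare steel, at the far end: board x = +165 mm, 45 mm up.
- channel (a point): Middle of the channel, board (-58, 0, 39) mm. The channel floor falls 8 degrees towards the end wall, from 39 mm up at x = -13 to 26 mm, so balls leave it only when the channel end is tilted up by more than that; rolling over filled pockets they hang up below about 25 degrees, and run freely at 30. How they spread differs each time: one tilt each way may not be enough.
- gouge: Bystander: carving gouge with wooden handle, about 245 mm long, 28 mm thick, lying along its x; origin on the bench at the ferrule.
- brush: Bystander: bench brush, 140 x 50 x 42 mm, wooden back, black bristles; origin centre of underside.
- block: Bystander: leg offcut 60 x 60 x 80 mm with a carved rosette on top; origin centre of underside.
- pocket0 (a point): Centre of a ball seated in pocket 0 (25 mm above the board's underside; it may lie up to 4 mm off). Row 1 from the channel, number 1 from -y. Square pocket 33 x 33 mm, 28 mm deep: a seated ball is about flush, others can roll over it. Lands between pockets 4 to 6 mm.
- pocket1 (a point): Centre of a ball seated in pocket 1 (25 mm above the board's underside; it may lie up to 4 mm off). Row 1 from the channel, number 2 from -y. Square pocket 33 x 33 mm, 28 mm deep: a seated ball is about flush, others can roll over it. Lands between pockets 4 to 6 mm.
- pocket2 (a point): Centre of a ball seated in pocket 2 (25 mm above the board's underside; it may lie up to 4 mm off). Row 1 from the channel, number 3 from -y. Square pocket 33 x 33 mm, 28 mm deep: a seated ball is about flush, others can roll over it. Lands between pockets 4 to 6 mm.
- pocket3 (a point): Centre of a ball seated in pocket 3 (25 mm above the board's underside; it may lie up to 4 mm off). Row 2 from the channel, number 1 from -y. Square pocket 33 x 33 mm, 28 mm deep: a seated ball is about flush, others can roll over it. Lands between pockets 4 to 6 mm.
- pocket4 (a point): Centre of a ball seated in pocket 4 (25 mm above the board's underside; it may lie up to 4 mm off). Row 2 from the channel, number 2 from -y. Square pocket 33 x 33 mm, 28 mm deep: a seated ball is about flush, others can roll over it. Lands between pockets 4 to 6 mm.
- pocket5 (a point): Centre of a ball seated in pocket 5 (25 mm above the board's underside; it may lie up to 4 mm off). Row 2 from the channel, number 3 from -y. Square pocket 33 x 33 mm, 28 mm deep: a seated ball is about flush, others can roll over it. Lands between pockets 4 to 6 mm.
- ball0: Turned wooden ball foot, 28 mm diameter, 12 g; origin at its centre. Starts in the channel.
- ball1: Turned wooden ball foot, 28 mm diameter, 12 g; origin at its centre. Starts in the channel.
- ball2: Turned wooden ball foot, 28 mm diameter, 12 g; origin at its centre. Starts in the channel.
- ball3: Turned wooden ball foot, 28 mm diameter, 12 g; origin at its centre. Starts in the channel.
- ball4: Turned wooden ball foot, 28 mm diameter, 12 g; origin at its centre. Starts in the channel.
- ball5: Turned wooden ball foot, 28 mm diameter, 12 g; origin at its centre. Starts in the channel.
- ball6: Turned wooden ball foot, 28 mm diameter, 12 g; origin at its centre. Starts in the channel.
- ball7: Turned wooden ball foot, 28 mm diameter, 12 g; origin at its centre. Starts in the channel.

How it is judged:
At the end, for the whole second after the job is handed in: Each pocket holds a ball (centre within 8 mm of its seat point); the other two lie in the channel, inside the walls, centres at least 16 mm from mid-board on the channel side; board flat (tilt < 0.04 rad, under 6 mm up) and still (< 0.03 m/s), balls still (< 0.06 m/s) (distance between any of ball0, ball1, ball2, ball3, ball4, ball5, ball6, ball7 and pocket0 below 0.008 m and distance between any of ball0, ball1, ball2, ball3, ball4, ball5, ball6, ball7 and pocket1 below 0.008 m and distance between any of ball0, ball1, ball2, ball3, ball4, ball5, ball6, ball7 and pocket2 below 0.008 m and distance between any of ball0, ball1, ball2, ball3, ball4, ball5, ball6, ball7 and pocket3 below 0.008 m and distance between any of ball0, ball1, ball2, ball3, ball4, ball5, ball6, ball7 and pocket4 below 0.008 m and distance between any of ball0, ball1, ball2, ball3, ball4, ball5, ball6, ball7 and pocket5 below 0.008 m and ((x of ball0 in the frame of board between -0.106 and -0.016 m and y of ball0 in the frame of board between -0.057 and 0.057 m and z of ball0 in the frame of board between 0.032 and 0.06 m) or distance between ball0 and pocket0 below 0.008 m or distance between ball0 and pocket1 below 0.008 m or distance between ball0 and pocket2 below 0.008 m or distance between ball0 and pocket3 below 0.008 m or distance between ball0 and pocket4 below 0.008 m or distance between ball0 and pocket5 below 0.008 m) and ((x of ball1 in the frame of board between -0.106 and -0.016 m and y of ball1 in the frame of board between -0.057 and 0.057 m and z of ball1 in the frame of board between 0.032 and 0.06 m) or distance between ball1 and pocket0 below 0.008 m or distance between ball1 and pocket1 below 0.008 m or distance between ball1 and pocket2 below 0.008 m or distance between ball1 and pocket3 below 0.008 m or distance between ball1 and pocket4 below 0.008 m or distance between ball1 and pocket5 below 0.008 m) and ((x of ball2 in the frame of board between -0.106 and -0.016 m and y of ball2 in the frame of board between -0.057 and 0.057 m and z of ball2 in the frame of board between 0.032 and 0.06 m) or distance between ball2 and pocket0 below 0.008 m or distance between ball2 and pocket1 below 0.008 m or distance between ball2 and pocket2 below 0.008 m or distance between ball2 and pocket3 below 0.008 m or distance between ball2 and pocket4 below 0.008 m or distance between ball2 and pocket5 below 0.008 m) and ((x of ball3 in the frame of board between -0.106 and -0.016 m and y of ball3 in the frame of board between -0.057 and 0.057 m and z of ball3 in the frame of board between 0.032 and 0.06 m) or distance between ball3 and pocket0 below 0.008 m or distance between ball3 and pocket1 below 0.008 m or distance between ball3 and pocket2 below 0.008 m or distance between ball3 and pocket3 below 0.008 m or distance between ball3 and pocket4 below 0.008 m or distance between ball3 and pocket5 below 0.008 m) and ((x of ball4 in the frame of board between -0.106 and -0.016 m and y of ball4 in the frame of board between -0.057 and 0.057 m and z of ball4 in the frame of board between 0.032 and 0.06 m) or distance between ball4 and pocket0 below 0.008 m or distance between ball4 and pocket1 below 0.008 m or distance between ball4 and pocket2 below 0.008 m or distance between ball4 and pocket3 below 0.008 m or distance between ball4 and pocket4 below 0.008 m or distance between ball4 and pocket5 below 0.008 m) and ((x of ball5 in the frame of board between -0.106 and -0.016 m and y of ball5 in the frame of board between -0.057 and 0.057 m and z of ball5 in the frame of board between 0.032 and 0.06 m) or distance between ball5 and pocket0 below 0.008 m or distance between ball5 and pocket1 below 0.008 m or distance between ball5 and pocket2 below 0.008 m or distance between ball5 and pocket3 below 0.008 m or distance between ball5 and pocket4 below 0.008 m or distance between ball5 and pocket5 below 0.008 m) and ((x of ball6 in the frame of board between -0.106 and -0.016 m and y of ball6 in the frame of board between -0.057 and 0.057 m and z of ball6 in the frame of board between 0.032 and 0.06 m) or distance between ball6 and pocket0 below 0.008 m or distance between ball6 and pocket1 below 0.008 m or distance between ball6 and pocket2 below 0.008 m or distance between ball6 and pocket3 below 0.008 m or distance between ball6 and pocket4 below 0.008 m or distance between ball6 and pocket5 below 0.008 m) and ((x of ball7 in the frame of board between -0.106 and -0.016 m and y of ball7 in the frame of board between -0.057 and 0.057 m and z of ball7 in the frame of board between 0.032 and 0.06 m) or distance between ball7 and pocket0 below 0.008 m or distance between ball7 and pocket1 below 0.008 m or distance between ball7 and pocket2 below 0.008 m or distance between ball7 and pocket3 below 0.008 m or distance between ball7 and pocket4 below 0.008 m or distance between ball7 and pocket5 below 0.008 m) and angle between board's own z axis and vertical below 0.04 rad and height (world z) of board below 0.006 m and linear speed of board below 0.03 m/s and linear speed of each of ball0, ball1, ball2, ball3, ball4, ball5, ball6, ball7 below 0.06 m/s); the robot touches nothing.
It fails at once if the robot touches a ball (contact force between any of the fingers, the arm and ball0 above 0.05 N or contact force between any of the fingers, the arm and ball1 above 0.05 N or contact force between any of the fingers, the arm and ball2 above 0.05 N or contact force between any of the fingers, the arm and ball3 above 0.05 N or contact force between any of the fingers, the arm and ball4 above 0.05 N or contact force between any of the fingers, the arm and ball5 above 0.05 N or contact force between any of the fingers, the arm and ball6 above 0.05 N or contact force between any of the fingers, the arm and ball7 above 0.05 N).
It fails at once if gouge, brush or block moved more than 30 mm (distance of any of gouge, brush, block from where it was at the start of the episode above 0.03 m).
It also fails if it takes over 58 s, if anything falls off the work surface, if the arm or the gripper's body presses on something with over 40 N, if the wrist force passes 120 N, or if a joint passes its speed limit or range.

## Working session

There is one attempt and no reset: what is moved stays moved. The work goes in short steps, Python scripts to look and compute and a tool call to move; the robot and the scene stay as the last step left them, time stands still between calls to the robot, and variables do not carry over. Pictures are saved under pics/ and viewed, and the job is handed in when it is done.

Besides the shell and the picture viewer there is one more tool, called after "Emit:" in YAML: its name, and indented under it one key for each argument. jog_arm: Moves the arm, as the interface text tells. Its arguments: {"type":"object","properties":{"travel":{"type":"array","items":{"type":"array","items":{"type":"number"}}},"angular":{"type":"array","items":{"type":"array","items":{"type":"number"}}},"gripper":{"type":"array","items":{"type":"number"}},"force":{"type":"number"}},"required":["travel","angular","gripper"]}

```bash
mkdir -p pics
cat > h.py <<'E'
import numpy as np, cv2
from plant import manip
np.set_printoptions(precision=4,suppress=True)
def snap(name,fn):
    o=manip.get_obs(); p,d=manip.snapshot(name); cv2.imwrite('pics/'+fn,p[:,:,::-1].copy())
    return o,p,d
def T(name,o=None):
    ci=manip.camera_info(name)
    if name=='wrist':
        W=np.eye(4);W[:3,:3]=o['eef_rot'];W[:3,3]=o['position'];return ci,W@ci['tool_from_camera']
    return ci,np.array(ci['world_from_camera'])
def ray(name,uv,o=None):
    ci,M=T(name,o);K=np.array(ci['camera_matrix']);k=ci['k1']
    uv=np.atleast_2d(uv).astype(float)
    n=cv2.undistortPoints(uv.reshape(-1,1,2),K,np.array([k,0,0,0,0.])).reshape(-1,2)
    d=np.c_[n[:,0],-n[:,1],-np.ones(len(n))]
    return M[:3,3],d@M[:3,:3].T
def onz(name,uv,z,o=None):
    c,d=ray(name,uv,o);return c+d*((z-c[2])/d[:,2])[:,None]
def cloud(name,d,o=None):
    h,w=d.shape;u,v=np.meshgrid(np.arange(w),np.arange(h))
    c,r=ray(name,np.c_[u.ravel(),v.ravel()],o)
    P=c+r*d.ravel()[:,None];P[d.ravel()==0]=np.nan
    return P.reshape(h,w,3)
E
python3 - <<'E'
from h import *
for n in ['scene','side','wrist']: snap(n,n+'0.png')
o=manip.get_obs();print(o['t'],o['position'],o['eef_rot'],o['grip_width'],o['force'])
for n in ['scene','side']:print(T(n)[1],manip.camera_info(n)['camera_matrix'])
E
```

```text
0.15 [0.2218 0.4478 0.2051] [[ 0.4438  0.8961 -0.0003]
 [ 0.8961 -0.4438 -0.0008]
 [-0.0008  0.0001 -1.    ]] 0.08531366206526403 [-0.5456  0.4137 -0.9317]
[[-0.0161 -0.8417  0.5398  1.3222]
 [ 0.9999 -0.0107  0.0132  0.017 ]
 [-0.0054  0.5399  0.8417  1.1625]
 [ 0.      0.      0.      1.    ]] [[423.9169   0.     277.4642]
 [  0.     423.9169 204.136 ]
 [  0.       0.       1.    ]]
[[ 0.7666  0.4855 -0.4203  0.0806]
 [-0.6421  0.5815 -0.4995 -0.6004]
 [ 0.0019  0.6528  0.7575  0.9953]
 [ 0.      0.      0.      1.    ]] [[465.2012   0.     276.9547]
 [  0.     465.2012 208.6637]
 [  0.       0.       1.    ]]
```

View pics/scene0.png

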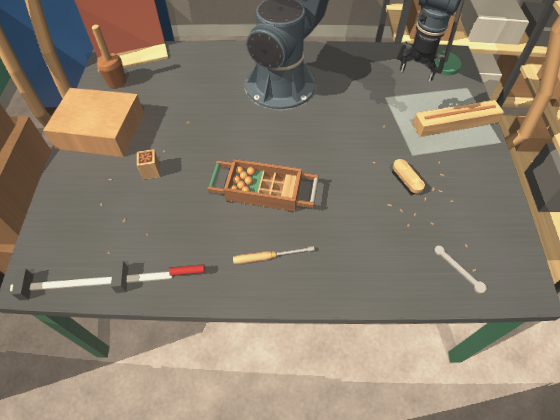

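View pics/side0.png

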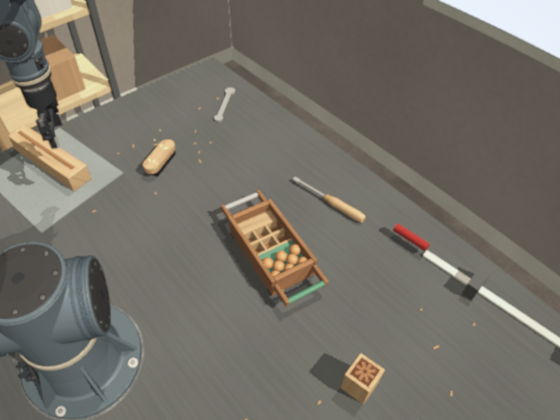

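View pics/wrist0.png

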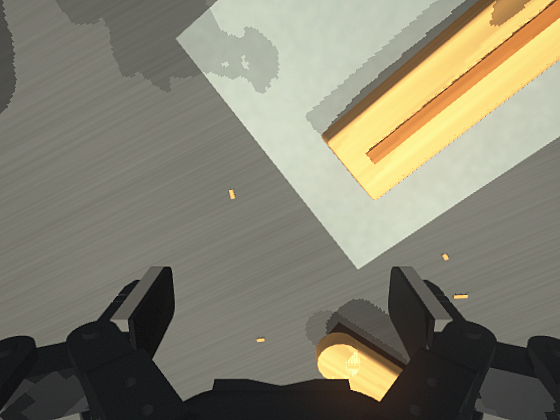

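Run:
```python
from h import *
for n,box in [('scene',(195,145,330,225)),('side',(210,180,335,310))]:
    p=cv2.imread(f'pics/{n}0.png')
    x0,y0,x1,y1=box
    c=cv2.resize(p[y0:y1,x0:x1],None,fx=5,fy=5,interpolation=cv2.INTER_CUBIC);print(c.shape)
    c=c[:600,:800]; cv2.imwrite(f'pics/{n}0c.png',c)
    hsv=cv2.cvtColor(p,cv2.COLOR_BGR2HSV)
    g=cv2.inRange(hsv,(65,80,30),(95,255,255)); m=np.zeros_like(g);m[y0:y1,x0:x1]=g[y0:y1,x0:x1]
    N,L,S,C=cv2.connectedComponentsWithStats(m)
    for i in range(1,N):
        if S[i,4]>15:
            ys,xs=np.where(L==i);print(n,S[i],C[i],onz(n,C[i],.045))
            r=cv2.minAreaRect(np.c_[xs,ys].astype(np.float32)); print(r)
    wht=cv2.inRange(hsv,(0,0,130),(180,50,255)); m=np.zeros_like(g);m[y0:y1,x0:x1]=wht[y0:y1,x0:x1]
    N,L,S,C=cv2.connectedComponentsWithStats(m)
    for i in range(1,N):
        if S[i,4]>15: print('white',S[i],C[i],onz(n,C[i],.045))
```

```text
(400, 675, 3)
white [310 178   8  24  93] [313.4624 189.8387] [[0.5497 0.1138 0.045 ]]
(650, 625, 3)
side [283 242   9  11  31] [287.0645 247.    ] [[ 0.5455 -0.0878  0.045 ]]
((288.4400329589844, 246.58001708984375), (5.800000190734863, 10.399999618530273), 36.869895935058594)
side [270 252   5   8  18] [272.3889 255.1667] [[ 0.5012 -0.0834  0.045 ]]
((272.0, 255.5), (7.0, 4.0), 90.0)
white [294 180  32  17 115] [310.5565 187.2348] [[0.7315 0.0268 0.045 ]]
white [225 192  33  18 203] [241.3793 200.3399] [[0.5524 0.1119 0.045 ]]
```

View pics/scene0c.png

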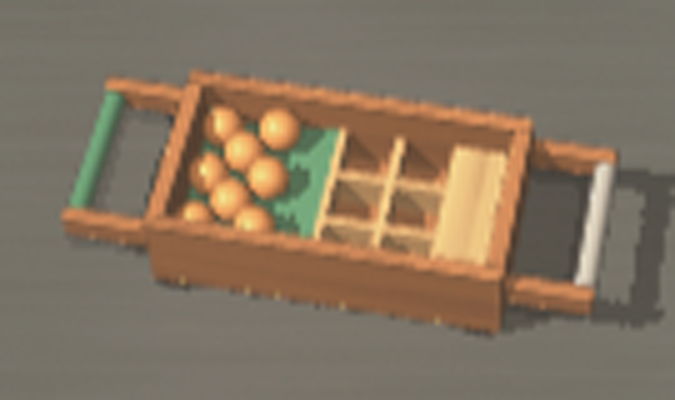

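View pics/side0c.png

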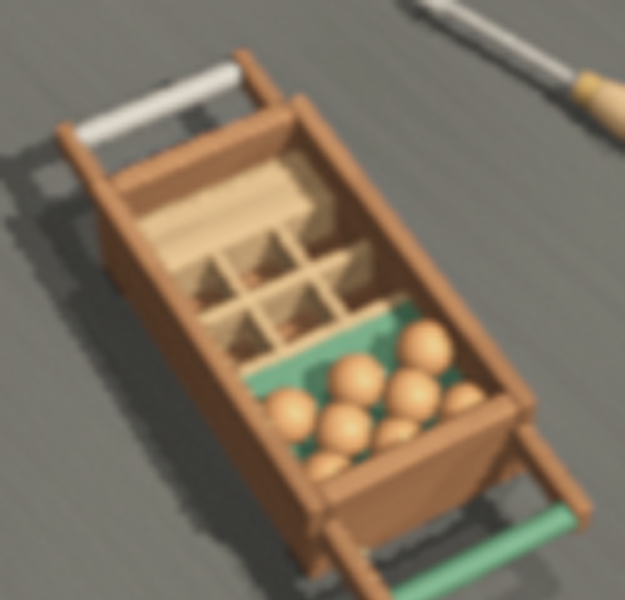

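Run:
```python
from h import *
def two(a,b):
    c1,d1=ray('scene',a);c2,d2=ray('side',b);d1=d1[0];d2=d2[0]
    A=np.c_[d1,-d2];s=np.linalg.lstsq(A,c2-c1,rcond=None)[0];p,q=c1+s[0]*d1,c2+s[1]*d2
    return (p+q)/2,np.linalg.norm(p-q)
sc=lambda x,y:(195+x/5-.4,145+y/5-.4); sd=lambda x,y:(210+x/5-.4,180+y/5-.4)
g=two(sc(97,150),sd(485,556)); s=two(sc(597,224),sd(159,104))
print(g,s); v=(s[0]-g[0]); print(np.linalg.norm(v),np.degrees(np.arctan2(v[1],v[0])))
for nm,q in [('scene',[sc(97,150),sc(597,224)]),('side',[sd(485,556),sd(159,104)])]:
    P=onz(nm,q,.045);v=P[1]-P[0];print(nm,P,np.linalg.norm(v),np.degrees(np.arctan2(v[1],v[0])))
# handle ends
for nm,q in [('scene',[sc(115,93),sc(78,207),sc(603,165),sc(585,283)])]:
    print(onz(nm,q,.045))
# rim corners
print(onz('scene',[sc(193,76),sc(151,220),sc(525,122),sc(505,273)],.069))
```

```text
(array([ 0.4958, -0.2127,  0.0475]), np.float64(0.004333688351495752)) (array([0.5509, 0.1133, 0.0465]), np.float64(0.005084629751935926))
0.33064123667264206 80.41254930364929
scene [[ 0.4927 -0.2114  0.045 ]
 [ 0.548   0.1156  0.045 ]] 0.3316169858778584 80.40286045117861
side [[ 0.4977 -0.2137  0.045 ]
 [ 0.5523  0.1117  0.045 ]] 0.3299500023895601 80.48256418401098
[[ 0.445  -0.204   0.045 ]
 [ 0.5387 -0.2192  0.045 ]
 [ 0.5011  0.121   0.045 ]
 [ 0.5932  0.1067  0.045 ]]
[[ 0.4492 -0.1489  0.069 ]
 [ 0.565  -0.1669  0.069 ]
 [ 0.4848  0.0693  0.069 ]
 [ 0.6021  0.0555  0.069 ]]
```

```bash
cat >> h.py <<'E'
from scipy.spatial.transform import Rotation as Ro
G=np.array([.4955,-.2125,.045]);S=np.array([.5505,.113,.045])
def down(yaw):
    y=np.radians(yaw);x=np.array([np.cos(y),np.sin(y),0]);z=np.array([0,0,-1.]);return np.c_[x,np.cross(z,x),z]
def go(target,yaw,o=None):
    o=o or manip.get_obs();R=np.array(o['eef_rot']);
    print('travel',R.T@(np.array(target)-o['position'])*1000,'ang',np.degrees(Ro.from_matrix(R.T@down(yaw)).as_rotvec()))
E
python3 - <<'E'
from h import *
go([.4955,-.2125,.20],80.4)
print(onz('scene',[(148,153),(148,175)],.08),onz('scene',[(148,175)],0.0))
E
```

```text
travel [-470.2345  538.3384    5.4716] ang [ -0.0041   0.0477 -16.7471]
[[ 0.4306 -0.4358  0.08  ]
 [ 0.5219 -0.4185  0.08  ]] [[ 0.4627 -0.4507  0.    ]]
```

Emit:
jog_arm:
  travel:
    - [-470,538,5]
    - [-470,538,5]
    - [-470,538,5]
    - [-470,538,5]
    - [-470,538,5]
    - [-470,538,5]
    - [-470,538,5]
    - [-470,538,5]
    - [-470,538,5]
    - [-470,538,5]
    - [-470,538,5]
    - [-470,538,5]
  angular:
    - [0,0,-16.7]
    - [0,0,-16.7]
    - [0,0,-16.7]
    - [0,0,-16.7]
    - [0,0,-16.7]
    - [0,0,-16.7]
    - [0,0,-16.7]
    - [0,0,-16.7]
    - [0,0,-16.7]
    - [0,0,-16.7]
    - [0,0,-16.7]
    - [0,0,-16.7]
  gripper: [0.1,0.1,0.1,0.1,0.1,0.1,0.1,0.1,0.1,0.1,0.1,0.1]
  force: 60

```text
t: 1.15
position: [0.4117, -0.0115, 0.202]
eef_rot: [[0.168, 0.986, 0.0], [0.986, -0.168, 0.0], [0.0, 0.0, -1.0]]
force: [0.8, 1.2, 0.3]
grip_width: 0.0472
```

Run:
```python
from h import *
o=manip.get_obs();print(o['t'],o['position'],o['grip_width'],np.degrees(o['joint_pos']))
go([.4955,-.2125,.15],80.4)
```

```text
1.15 [ 0.4117 -0.0115  0.202 ] 0.04718408349249321 [ -1.6065   1.8609 -14.3437  73.7745   0.0038   8.0513]
travel [-184.0771  116.2969   52.0517] ang [ 0.0202 -0.0066 -0.0577]
```

Emit:
jog_arm:
  travel:
    - [-184,116.5,50]
    - [-184,116.5,50]
    - [-184,116.5,50]
    - [-184,116.5,50]
    - [-184,116.5,50]
    - [-184,116.5,50]
    - [-184,116.5,50]
    - [-184,116.5,50]
    - [-184,116.5,50]
  angular:
    - [0,0,0]
    - [0,0,0]
    - [0,0,0]
    - [0,0,0]
    - [0,0,0]
    - [0,0,0]
    - [0,0,0]
    - [0,0,0]
    - [0,0,0]
  gripper: [0.1,0.1,0.1,0.1,0.1,0.1,0.1,0.1,0.1]

```text
t: 1.9
position: [0.4953, -0.2095, 0.1521]
eef_rot: [[0.167, 0.986, -0.0], [0.986, -0.167, 0.0], [0.0, -0.0, -1.0]]
force: [0.3, -0.7, -0.5]
grip_width: 0.0465
```

Run:
```python
from h import *
o,p,d=snap('wrist','w1.png');print(o['t'],o['position'],o['grip_width'])
P=cloud('wrist',d,o);hsv=cv2.cvtColor(p,cv2.COLOR_RGB2HSV);m=cv2.inRange(hsv,(65,80,30),(95,255,255))
N,L,S_,C=cv2.connectedComponentsWithStats(m)
for i in range(1,N):
    if S_[i,4]>200:
        print(S_[i],C[i],onz('wrist',C[i],.045,o),np.nanmedian(P[L==i],0),np.nanmax(P[L==i],0)[2])
        ys,xs=np.where(L==i);print(cv2.minAreaRect(np.c_[xs,ys].astype(np.float32)))
go([.4955,-.2125,.04],80.4)
```

```text
1.9 [ 0.4953 -0.2095  0.1521] 0.04649740671333814
[ 432  124   49  115 1869] [462.9535 175.2525] [[ 0.5045 -0.071   0.045 ]] [ 0.5019 -0.0672  0.0368] 0.03958315753185976
((450.8544921875, 177.80740356445312), (42.40321731567383, 115.25890350341797), 8.790543556213379)
[ 270  128   18  125 2105] [278.3625 188.4276] [[ 0.4911 -0.2113  0.045 ]] [ 0.4891 -0.2112  0.0497] 0.05270067146768054
((278.5, 190.0), (124.0, 17.0), 90.0)
travel [ -3.197    0.6305 112.3064] ang [ 0.0066 -0.007   0.0085]
```

View pics/w1.png

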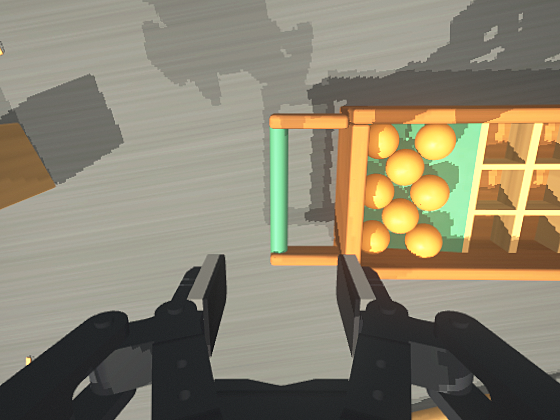

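Emit:
jog_arm:
  travel:
    - [-2.5,-1.5,40]
    - [-2.5,-1.5,75]
    - [-2.5,-1.5,100]
    - [-2.5,-1.5,112]
    - [-2.5,-1.5,112]
    - [-2.5,-1.5,112]
    - [-2.5,-1.5,112]
    - [-2.5,-1.5,112]
    - [-2.5,-1.5,112]
    - [-2.5,-1.5,112]
  angular:
    - [0,0,0]
    - [0,0,0]
    - [0,0,0]
    - [0,0,0]
    - [0,0,0]
    - [0,0,0]
    - [0,0,0]
    - [0,0,0]
    - [0,0,0]
    - [0,0,0]
  gripper: [0.1,0.1,0.1,0.1,0.1,-1,-1,-1,-1,-1]
  force: 60

```text
t: 2.78
position: [0.4942, -0.2126, 0.0408]
eef_rot: [[0.168, 0.986, 0.001], [0.986, -0.168, -0.001], [-0.0, 0.001, -1.0]]
force: [0.2, 0.8, 0.0]
grip_width: 0.0001
```

Run:
```python
from h import *
o,p,d=snap('wrist','w2.png');print(o['t'],o['position'],o['grip_width'])
o,p,d=snap('side','s2.png')
c=p[200:340,230:390];cv2.imwrite('pics/s2c.png',cv2.resize(c,None,fx=4,fy=4)[:,:,::-1])
```

```text
2.7833 [ 0.4942 -0.2126  0.0408] 9.218813420040602e-05
```

View pics/w2.png

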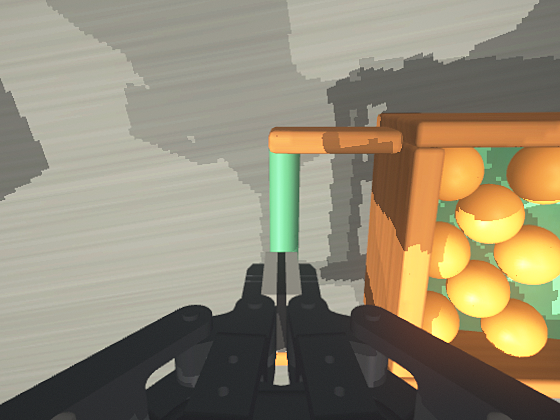

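View pics/s2c.png

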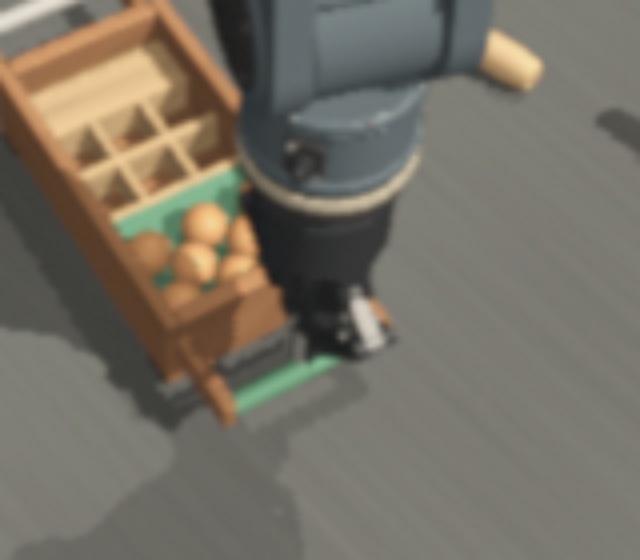

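Run:
```python
import cv2
p=cv2.imread('pics/w2.png');cv2.imwrite('pics/w2c.png',cv2.resize(p[225:375,200:370],None,fx=4,fy=4,interpolation=cv2.INTER_CUBIC))
```

```text
(no output)
```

View pics/w2c.png

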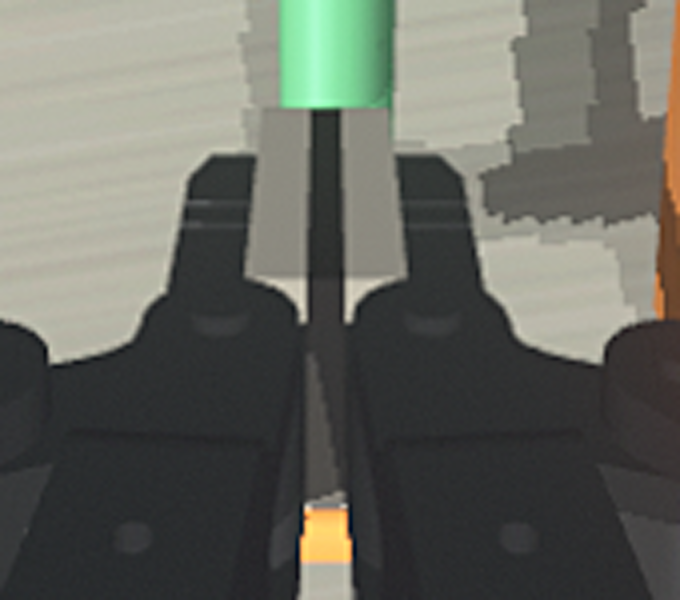

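Run:
```python
from h import *
o=manip.get_obs();p,d=manip.snapshot('wrist')
ci=manip.camera_info('wrist');print(ci['tool_from_camera'])
P=cloud('wrist',d,o);R=np.array(o['eef_rot']);Q=(P-o['position'])@R*1000
for r in [200,240,250,254,260,270,280,290,295,330,350,358]:
    print(r,[(c,Q[r,c].round(0).tolist()) for c in (258,268,274,281,290,298,304)])
print(o['grip_width'],o['force'],o['t'])
```

```text
[[ 1.     -0.0003 -0.0001 -0.0005]
 [-0.0003 -0.9576 -0.2881 -0.0739]
 [-0.      0.2881 -0.9576 -0.1672]
 [ 0.      0.      0.      1.    ]]
200 [(258, [-14.0, -14.0, 41.0]), (268, [-8.0, -14.0, 40.0]), (274, [-4.0, -28.0, -8.0]), (281, [-0.0, -28.0, -10.0]), (290, [4.0, -28.0, -10.0]), (298, [7.0, -27.0, -5.0]), (304, [13.0, -13.0, 41.0])]
240 [(258, [-15.0, 12.0, 42.0]), (268, [-9.0, 13.0, 43.0]), (274, [-4.0, -8.0, -7.0]), (281, [-0.0, -9.0, -10.0]), (290, [4.0, -9.0, -10.0]), (298, [10.0, 13.0, 43.0]), (304, [14.0, 12.0, 41.0])]
250 [(258, [-15.0, 19.0, 41.0]), (268, [-9.0, 19.0, 41.0]), (274, [-4.0, -3.0, -8.0]), (281, [-0.0, -4.0, -10.0]), (290, [4.0, -4.0, -9.0]), (298, [10.0, 19.0, 42.0]), (304, [14.0, 19.0, 43.0])]
254 [(258, [-15.0, 21.0, 41.0]), (268, [-6.0, -11.0, -30.0]), (274, [-3.0, -12.0, -31.0]), (281, [-0.0, -12.0, -31.0]), (290, [3.0, -12.0, -32.0]), (298, [10.0, 22.0, 42.0]), (304, [14.0, 22.0, 41.0])]
260 [(258, [-15.0, 26.0, 41.0]), (268, [-6.0, -12.0, -37.0]), (274, [-3.0, -12.0, -37.0]), (281, [-0.0, -12.0, -37.0]), (290, [3.0, -12.0, -37.0]), (298, [10.0, 25.
[... 806 characters left out ...]
0, -13.0, -64.0]), (304, [7.0, -12.0, -64.0])]
330 [(258, [-7.0, -13.0, -82.0]), (268, [-4.0, -12.0, -82.0]), (274, [-3.0, -4.0, -70.0]), (281, [-0.0, 2.0, -62.0]), (290, [2.0, -6.0, -72.0]), (298, [4.0, -13.0, -82.0]), (304, [6.0, -12.0, -82.0])]
350 [(258, [-6.0, -17.0, -96.0]), (268, [-4.0, -9.0, -86.0]), (274, [-3.0, 2.0, -72.0]), (281, [-0.0, 9.0, -62.0]), (290, [2.0, 2.0, -72.0]), (298, [4.0, -14.0, -92.0]), (304, [5.0, -18.0, -97.0])]
358 [(258, [-6.0, -17.0, -99.0]), (268, [-4.0, 3.0, -74.0]), (274, [-3.0, 6.0, -70.0]), (281, [-0.0, 52.0, -15.0]), (290, [2.0, 4.0, -73.0]), (298, [4.0, -12.0, -92.0]), (304, [5.0, -18.0, -99.0])]
-0.00014034203850201628 [-0.1685  0.2285 -0.5609] 2.8833
```

Emit:
jog_arm:
  travel:
    - [0,0,0]
    - [0,0,0]
    - [0,0,0]
    - [0,0,0]
  angular:
    - [0,0,0]
    - [0,0,0]
    - [0,0,0]
    - [0,0,0]
  gripper: [0.0,0.0,0.0,0.0]

```text
t: 3.27
position: [0.4937, -0.2124, 0.04]
eef_rot: [[0.168, 0.986, -0.0], [0.986, -0.168, -0.0], [-0.0, -0.0, -1.0]]
force: [0.7, -0.5, -0.2]
grip_width: 0.0426
```

Run:
```python
from h import *
o=manip.get_obs();p,d=manip.snapshot('wrist');cv2.imwrite('pics/w3.png',p[:,:,::-1])
P=cloud('wrist',d,o);R=np.array(o['eef_rot']);Q=(P-o['position'])@R*1000
for r in range(225,330,8):
    print(r,[(c,Q[r,c].round(0).tolist()) for c in range(218,260,7)])
print(o['grip_width'],o['force'],o['t'])
```

```text
225 [(218, [-39.0, 2.0, 41.0]), (225, [-34.0, 2.0, 40.0]), (232, [-30.0, 2.0, 40.0]), (239, [-26.0, 3.0, 42.0]), (246, [-22.0, 3.0, 42.0]), (253, [-17.0, 2.0, 41.0])]
233 [(218, [-39.0, 8.0, 42.0]), (225, [-35.0, 8.0, 41.0]), (232, [-30.0, 7.0, 41.0]), (239, [-26.0, 7.0, 41.0]), (246, [-22.0, 7.0, 41.0]), (253, [-18.0, 7.0, 41.0])]
241 [(218, [-39.0, 13.0, 42.0]), (225, [-35.0, 12.0, 40.0]), (232, [-31.0, 13.0, 41.0]), (239, [-26.0, 13.0, 41.0]), (246, [-22.0, 13.0, 41.0]), (253, [-18.0, 13.0, 41.0])]
249 [(218, [-40.0, 18.0, 42.0]), (225, [-35.0, 18.0, 42.0]), (232, [-31.0, 18.0, 40.0]), (239, [-26.0, 18.0, 41.0]), (246, [-22.0, 18.0, 41.0]), (253, [-18.0, 18.0, 42.0])]
257 [(218, [-26.0, -11.0, -34.0]), (225, [-23.0, -11.0, -33.0]), (232, [-31.0, 24.0, 42.0]), (239, [-27.0, 24.0, 42.0]), (246, [-22.0, 23.0, 41.0]), (253, [-18.0, 23.0, 41.0])]
265 [(218, [-25.0, -11.0, -40.0]), (225, [-22.0, -11.0, -40.0]), (232, [-31.0, 30.0, 43.0]), (239, [-27.0, 29.0, 42.0]), (246, [-22.0, 29.0, 40.0]), (253, [-18.0, 29.0, 42.0])]
273 [(218, [-23.0, -12.0, -47.0]), (225, [-22.0, -8.0, -40.0]), (2
[... 682 characters left out ...]
, 3.0, -45.0]), (232, [-32.0, 57.0, 40.0]), (239, [-28.0, 57.0, 41.0]), (246, [-23.0, 58.0, 41.0]), (253, [-19.0, 57.0, 41.0])]
313 [(218, [-22.0, -3.0, -59.0]), (225, [-22.0, 7.0, -45.0]), (232, [-33.0, 64.0, 42.0]), (239, [-28.0, 64.0, 42.0]), (246, [-23.0, 63.0, 41.0]), (253, [-19.0, 63.0, 41.0])]
321 [(218, [-22.0, 1.0, -58.0]), (225, [-22.0, 9.0, -47.0]), (232, [-33.0, 69.0, 41.0]), (239, [-28.0, 69.0, 41.0]), (246, [-23.0, 69.0, 41.0]), (253, [-19.0, 69.0, 41.0])]
329 [(218, [-22.0, 2.0, -61.0]), (225, [-37.0, 75.0, 41.0]), (232, [-33.0, 75.0, 41.0]), (239, [-28.0, 76.0, 42.0]), (246, [-24.0, 76.0, 41.0]), (253, [-19.0, 76.0, 41.0])]
0.04258822767102127 [ 0.7383 -0.5295 -0.2202] 3.2667
```

View pics/w3.png

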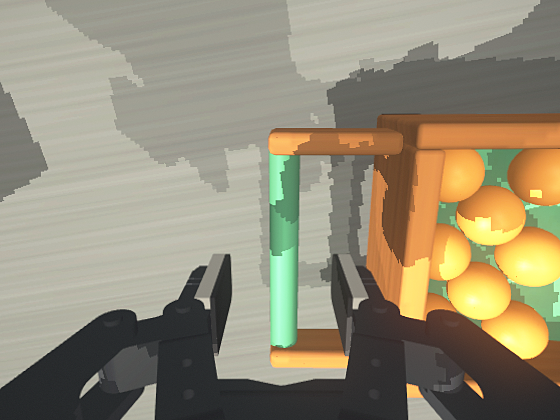

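Emit:
jog_arm:
  travel:
    - [0,0,8]
    - [0,0,16]
    - [0,0,22]
    - [0,0,22]
  angular:
    - [0,0,0]
    - [0,0,0]
    - [0,0,0]
    - [0,0,0]
  gripper: [0.0,0.0,0.0,0.0]

```text
t: 3.65
position: [0.4926, -0.212, 0.0161]
eef_rot: [[0.168, 0.986, -0.002], [0.986, -0.168, 0.001], [0.001, -0.002, -1.0]]
force: [-0.1, -0.1, 0.8]
grip_width: 0.0423
```

Run:
```python
from h import *
o=manip.get_obs();p,d=manip.snapshot('wrist');cv2.imwrite('pics/w4.png',p[:,:,::-1])
p,d=manip.snapshot('scene');c=p[120:240,170:330];cv2.imwrite('pics/s4c.png',cv2.resize(c,None,fx=5,fy=5)[:,:,::-1])
print(o['grip_width'],o['force'],o['t'],o['position'])
```

```text
0.042347955107444504 [-0.0622 -0.1008  0.7986] 3.65 [ 0.4926 -0.212   0.0161]
```

View pics/w4.png

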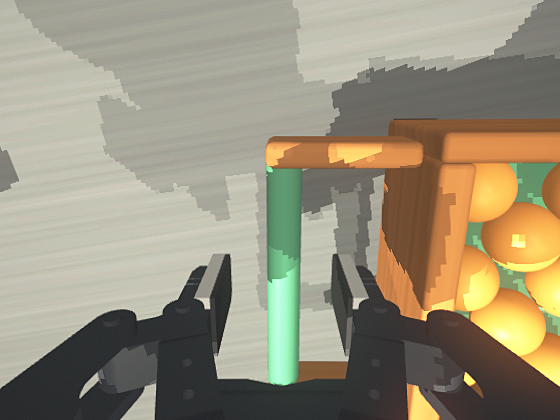

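View pics/s4c.png

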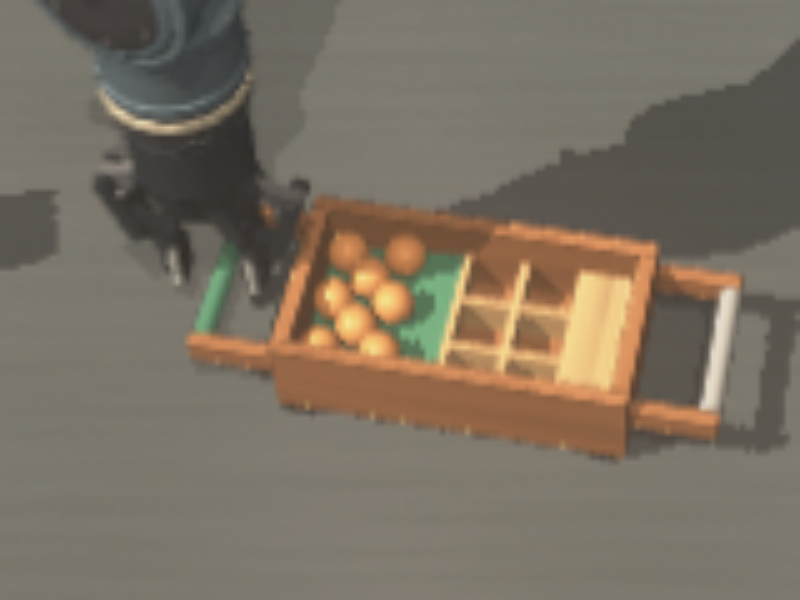

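Run:
```python
from h import *
o=manip.get_obs();p,d=manip.snapshot('wrist')
P=cloud('wrist',d,o);R=np.array(o['eef_rot']);Q=(P-o['position'])@R*1000
for r in range(270,415,12):
    print(r,[(c,Q[r,c].round(0).tolist()) for c in (350,365,380,400,420,435,450,465)])
```

```text
270 [(350, [25.0, -12.0, -45.0]), (365, [33.0, -7.0, -37.0]), (380, [50.0, 13.0, 3.0]), (400, [51.0, -1.0, -24.0]), (420, [51.0, -11.0, -44.0]), (435, [53.0, -15.0, -51.0]), (450, [59.0, -14.0, -50.0]), (465, [73.0, -7.0, -35.0])]
282 [(350, [23.0, -12.0, -54.0]), (365, [30.0, -8.0, -47.0]), (380, [51.0, 19.0, 3.0]), (400, [51.0, 4.0, -26.0]), (420, [51.0, -7.0, -46.0]), (435, [54.0, -10.0, -51.0]), (450, [60.0, -10.0, -50.0]), (465, [73.0, -2.0, -36.0])]
294 [(350, [22.0, -12.0, -62.0]), (365, [27.0, -12.0, -62.0]), (380, [34.0, -7.0, -54.0]), (400, [51.0, 8.0, -28.0]), (420, [51.0, -3.0, -48.0]), (435, [55.0, -5.0, -50.0]), (450, [60.0, -5.0, -51.0]), (465, [74.0, 4.0, -36.0])]
306 [(350, [22.0, -9.0, -64.0]), (365, [25.0, -13.0, -71.0]), (380, [29.0, -14.0, -73.0]), (400, [50.0, 13.0, -29.0]), (420, [51.0, 1.0, -48.0]), (435, [56.0, 0.0, -50.0]), (450, [60.0, -0.0, -51.0]), (465, [76.0, 11.0, -32.0])]
318 [(350, [22.0, -4.0, -63.0]), (365, [23.0, -13.0, -77.0]), (380, [28.0, -12.0, -76.0]), (400, [36.0, -8.0, -69.0]), (420, [51.0, 6.0, -49.0]), (435, [43.0, -13.0, -76.0]), (450, [
[... 1225 characters left out ...]
0 [(350, [13.0, -18.0, -108.0]), (365, [16.0, -17.0, -107.0]), (380, [19.0, -18.0, -108.0]), (400, [23.0, -18.0, -108.0]), (420, [41.0, 10.0, -78.0]), (435, [43.0, 7.0, -82.0]), (450, [47.0, 6.0, -83.0]), (465, [52.0, 7.0, -82.0])]
402 [(350, [13.0, -18.0, -111.0]), (365, [15.0, -18.0, -111.0]), (380, [18.0, -18.0, -111.0]), (400, [22.0, -17.0, -110.0]), (420, [54.0, 43.0, -50.0]), (435, [42.0, 8.0, -85.0]), (450, [46.0, 7.0, -86.0]), (465, [49.0, 6.0, -87.0])]
414 [(350, [12.0, -18.0, -114.0]), (365, [15.0, -17.0, -113.0]), (380, [18.0, -18.0, -114.0]), (400, [21.0, -17.0, -113.0]), (420, [55.0, 49.0, -50.0]), (435, [61.0, 49.0, -50.0]), (450, [44.0, 7.0, -90.0]), (465, [48.0, 7.0, -90.0])]
```

Emit:
jog_arm:
  travel:
    - [0,0,6]
    - [0,0,12]
    - [0,0,16]
    - [0,0,16]
    - [0,0,16]
    - [0,0,16]
    - [0,0,16]
    - [0,0,16]
  angular:
    - [0,0,0]
    - [0,0,0]
    - [0,0,0]
    - [0,0,0]
    - [0,0,0]
    - [0,0,0]
    - [0,0,0]
    - [0,0,0]
  gripper: [-0.2,-0.2,-0.2,-0.2,-1,-1,-1,-1]

```text
t: 4.47
position: [0.4937, -0.2124, 0.0021]
eef_rot: [[0.168, 0.986, 0.0], [0.986, -0.168, 0.0], [0.0, 0.0, -1.0]]
force: [0.1, 1.1, 1.2]
grip_width: 0.0118
```

Run:
```python
from h import *
o=manip.get_obs();p,d=manip.snapshot('wrist');cv2.imwrite('pics/w5.png',p[:,:,::-1])
print(o['grip_width'],o['force'],o['t'],o['position'])
```

```text
0.011832449096580924 [0.1254 1.1495 1.1902] 4.4667 [ 0.4937 -0.2124  0.0021]
```

View pics/w5.png

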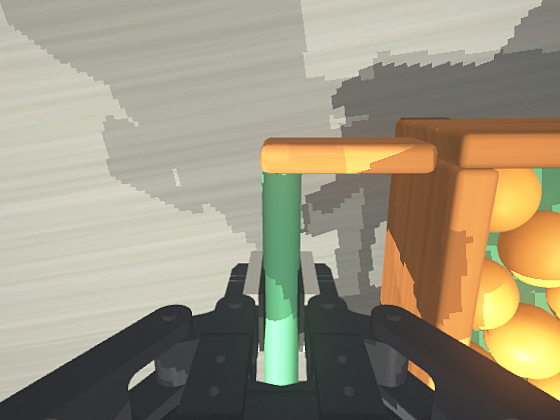

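Emit:
jog_arm:
  travel:
    - [0,0,0]
    - [0,0,5]
    - [0,0,10]
    - [0,0,10]
    - [0,0,10]
    - [0,0,10]
    - [0,0,10]
  angular:
    - [0,0,0]
    - [0,0,0]
    - [0,0,0]
    - [0,0,0]
    - [0,0,0]
    - [0,0,0]
    - [0,0,0]
  gripper: [-0.4,-0.4,-0.4,-1,-1,-1,-1]

```text
t: 5.1
position: [0.4934, -0.2122, -0.0082]
eef_rot: [[0.167, 0.986, -0.0], [0.986, -0.167, 0.0], [0.0, -0.001, -1.0]]
force: [-0.1, 1.1, -4.1]
grip_width: 0.0127
```

Emit:
jog_arm:
  travel:
    - [1.5,0,-10]
    - [4.0,0,-20]
    - [6.0,0,-28]
    - [7.5,0,-33.3]
    - [8.3,0,-35.7]
    - [9.0,0,-38]
    - [9.7,0,-40.3]
    - [10.4,0,-42.6]
    - [11.2,0,-45]
    - [12,0,-47.2]
    - [12.8,0,-49.5]
    - [13.7,0,-51.8]
  angular:
    - [0,0,0]
    - [0,0,0]
    - [0,0,0]
    - [0,0,0]
    - [0,0,0]
    - [0,0,0]
    - [0,0,0]
    - [0,0,0]
    - [0,0,0]
    - [0,0,0]
    - [0,0,0]
    - [0,0,0]
  gripper: [-1,-1,-1,-1,-1,-1,-1,-1,-1,-1,-1,-1]

```text
t: 6.1
position: [0.4959, -0.199, 0.0439]
eef_rot: [[0.168, 0.986, -0.0], [0.986, -0.168, -0.0], [-0.0, -0.0, -1.0]]
force: [-0.9, -3.3, -4.1]
grip_width: 0.0123
```

```bash
cat > look.py <<'E'
from h import *
import sys
t=sys.argv[1]
o=manip.get_obs();p,d=manip.snapshot('scene');q,e=manip.snapshot('side')
a=cv2.resize(p[140:230,190:335],None,fx=2.75*2,fy=2.75*2,interpolation=cv2.INTER_CUBIC)[:,:,::-1]
b=cv2.resize(q[170:320,195:340],None,fx=4,fy=4,interpolation=cv2.INTER_CUBIC)[:,:,::-1]
cv2.imwrite(f'pics/{t}a.png',a);cv2.imwrite(f'pics/{t}b.png',b)
print(o['grip_width'],o['force'],o['torque'],o['t'],o['position'])
E
python3 look.py l1
```

```text
0.012297234427300737 [-0.8895 -3.3261 -4.0928] [-0.9759  0.1975  0.0351] 6.1 [ 0.4959 -0.199   0.0439]
```

View pics/l1a.png

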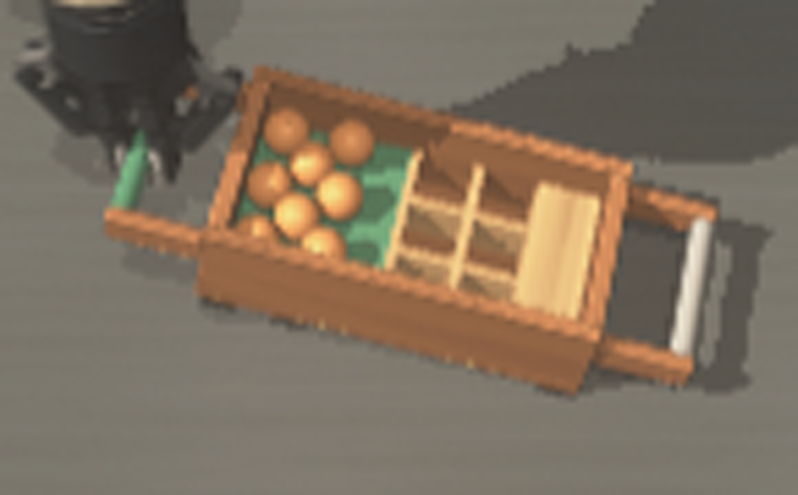

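View pics/l1b.png

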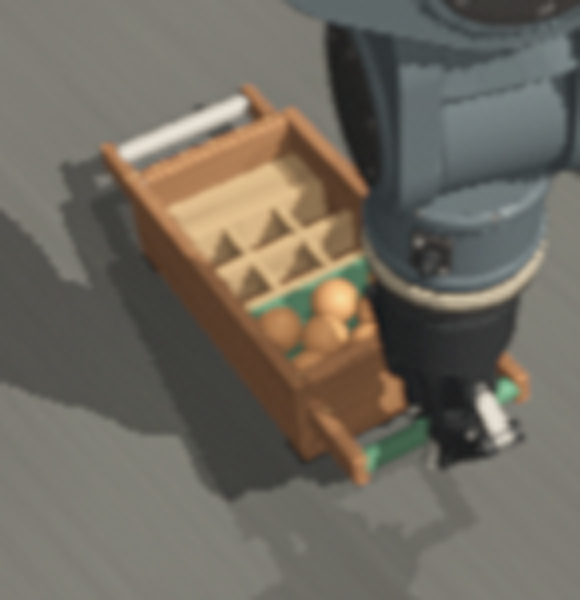

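Emit:
jog_arm:
  travel:
    - [0.8,0,-2.3]
    - [1.7,0,-4.6]
    - [2.6,0,-6.9]
    - [3.5,0,-9.1]
    - [4.4,0,-11.4]
    - [5.4,0,-13.6]
    - [5.4,0,-13.6]
    - [5.4,0,-13.6]
  angular:
    - [0,0,0]
    - [0,0,0]
    - [0,0,0]
    - [0,0,0]
    - [0,0,0]
    - [0,0,0]
    - [0,0,0]
    - [0,0,0]
  gripper: [-1,-1,-1,-1,-1,-1,-1,-1]

```text
t: 6.87
position: [0.497, -0.1936, 0.0575]
eef_rot: [[0.167, 0.986, 0.0], [0.986, -0.167, -0.0], [-0.0, 0.0, -1.0]]
force: [-0.8, -3.3, -2.6]
grip_width: 0.0126
```

```bash
python3 look.py l2
```

```text
0.012599361981049046 [-0.8063 -3.3007 -2.5859] [-0.7981  0.1869  0.0056] 6.8667 [ 0.497  -0.1936  0.0575]
```

View pics/l2a.png

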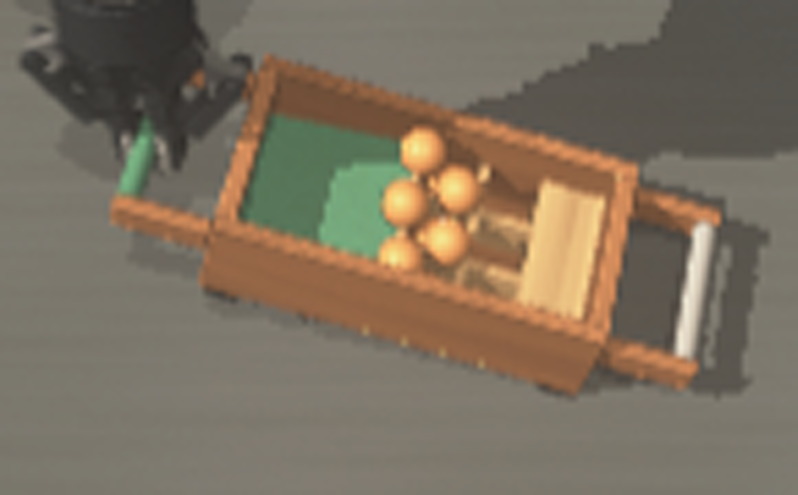

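View pics/l2b.png

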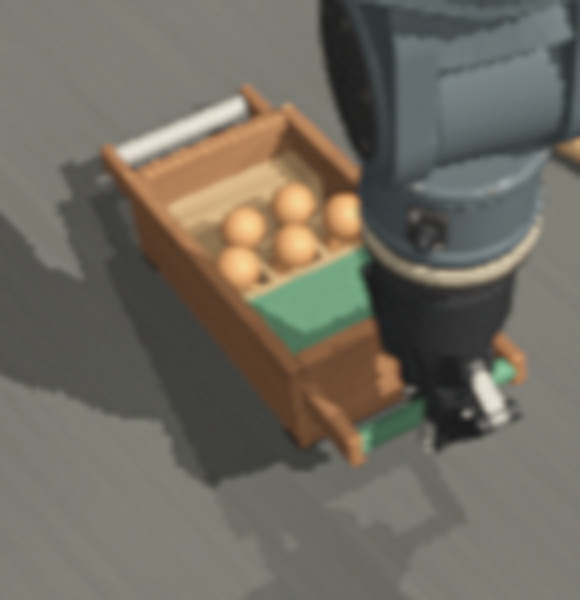

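Emit:
jog_arm:
  travel:
    - [2,0,-4.5]
    - [4,0,-8.9]
    - [6.1,0,-13.3]
    - [8.3,0,-17.7]
    - [10.6,0,-22]
    - [12.9,0,-26.3]
    - [15.4,0,-30.5]
    - [17.9,0,-34.7]
    - [17.9,0,-34.7]
    - [17.9,0,-34.7]
  angular:
    - [0,0,0]
    - [0,0,0]
    - [0,0,0]
    - [0,0,0]
    - [0,0,0]
    - [0,0,0]
    - [0,0,0]
    - [0,0,0]
    - [0,0,0]
    - [0,0,0]
  gripper: [-1,-1,-1,-1,-1,-1,-1,-1,-1,-1]

```text
t: 7.8
position: [0.5001, -0.176, 0.0924]
eef_rot: [[0.167, 0.986, 0.001], [0.986, -0.167, -0.0], [-0.0, 0.001, -1.0]]
force: [-2.1, -5.4, -0.7]
grip_width: 0.012
```

```bash
python3 look.py l3
```

```text
0.012014884304155623 [-2.1141 -5.3571 -0.6893] [-1.1376  0.263  -0.0499] 7.8 [ 0.5001 -0.176   0.0924]
```

View pics/l3a.png

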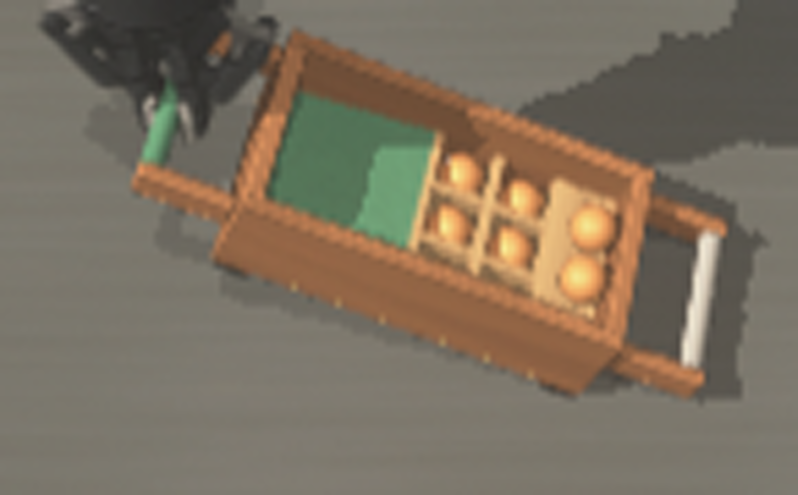

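View pics/l3b.png

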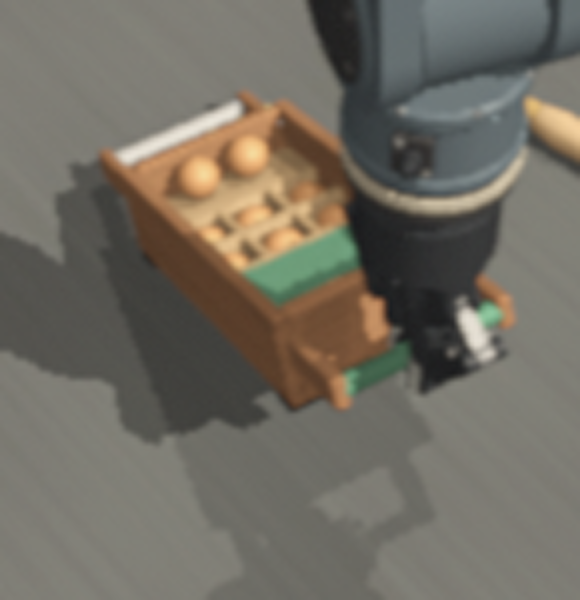

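Emit:
jog_arm:
  travel:
    - [-4.9,0,8.5]
    - [-9.6,0,17]
    - [-13.9,0,25.8]
    - [-17.9,0,34.7]
    - [-21.6,0,43.8]
    - [-25,0,52.9]
    - [-28.2,0,62.2]
    - [-31,0,71.5]
    - [-33.2,0,81]
    - [-35,0,89]
    - [-36.2,0,96]
    - [-36.8,0,100]
  angular:
    - [0,0,0]
    - [0,0,0]
    - [0,0,0]
    - [0,0,0]
    - [0,0,0]
    - [0,0,0]
    - [0,0,0]
    - [0,0,0]
    - [0,0,0]
    - [0,0,0]
    - [0,0,0]
    - [0,0,0]
  gripper: [-1,-1,-1,-1,-1,-1,-1,-1,-1,-1,-1,-1]

```text
t: 8.9
position: [0.4935, -0.2135, -0.0081]
eef_rot: [[0.168, 0.986, -0.0], [0.986, -0.168, -0.003], [-0.003, -0.0, -1.0]]
force: [-14.1, -10.9, 28.8]
grip_width: 0.0127
```

Emit:
jog_arm:
  travel:
    - [0,0,0]
    - [0,0,0]
    - [0,0,0]
    - [0,0,0]
    - [0,0,-20]
    - [0,0,-50]
    - [0,0,-80]
    - [0,0,-110]
  angular:
    - [0,0,0]
    - [0,0,0]
    - [0,0,0]
    - [0,0,0]
    - [0,0,0]
    - [0,0,0]
    - [0,0,0]
    - [0,0,0]
  gripper: [-0.9,-0.5,-0.3,-0.3,-0.3,-0.3,-0.3,-0.3]

```text
t: 9.57
position: [0.4935, -0.2121, 0.1032]
eef_rot: [[0.167, 0.986, -0.0], [0.986, -0.167, 0.0], [0.0, -0.0, -1.0]]
force: [0.8, -0.8, -0.4]
grip_width: 0.03
```

```bash
python3 look.py l4
```

```text
0.029963665047282973 [ 0.806  -0.8125 -0.4231] [-0.0784 -0.0002 -0.0282] 9.5667 [ 0.4935 -0.2121  0.1032]
```

View pics/l4a.png

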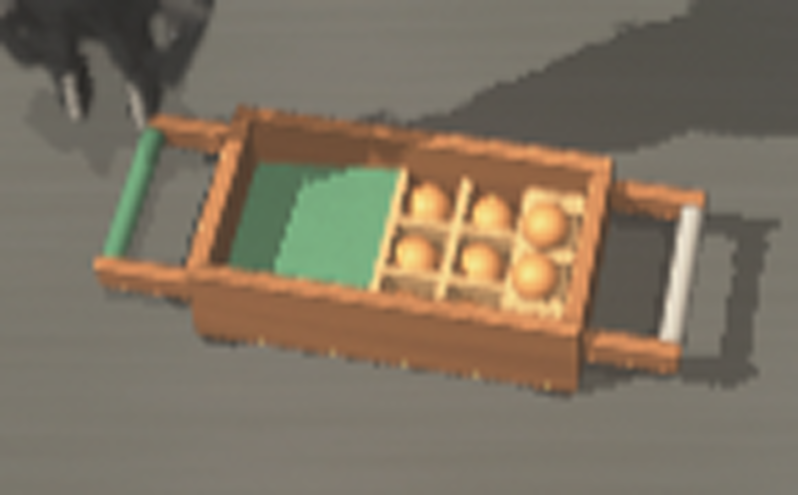

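View pics/l4b.png

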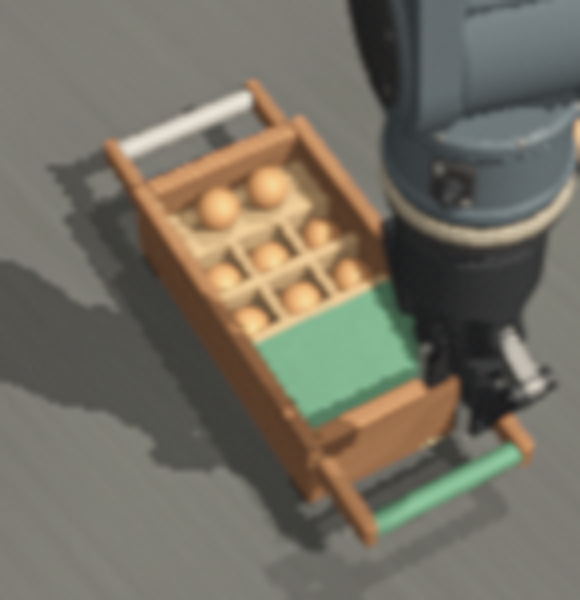

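Emit:
jog_arm:
  travel:
    - [40,0,-10]
    - [80,0,-20]
    - [120,0,-20]
    - [160,0,-20]
    - [200,0,-20]
    - [240,0,-20]
    - [280,0,-20]
    - [315,0,-15]
    - [330,0,0]
    - [330,0,0]
    - [330,0,0]
  angular:
    - [0,0,0]
    - [0,0,0]
    - [0,0,0]
    - [0,0,0]
    - [0,0,0]
    - [0,0,0]
    - [0,0,0]
    - [0,0,0]
    - [0,0,0]
    - [0,0,0]
    - [0,0,0]
  gripper: [0,0,0,0,0,0,0,0,0,0,0]

```text
t: 10.58
position: [0.5483, 0.1137, 0.1008]
eef_rot: [[0.166, 0.986, -0.002], [0.986, -0.166, -0.001], [-0.001, -0.002, -1.0]]
force: [-0.4, 0.4, -0.3]
grip_width: 0.0424
```

Run:
```python
from h import *
o,p,d=snap('wrist','w6.png');print(o['t'],o['position'],o['grip_width'])
P=cloud('wrist',d,o);R=np.array(o['eef_rot']);Q=(P-o['position'])@R*1000
for r in (150,180,200,230): print(r,[(c,Q[r,c].round(0).tolist()) for c in range(250,310,6)])
```

```text
10.5833 [0.5483 0.1137 0.1008] 0.04243716433978475
150 [(250, [-23.0, -34.0, 103.0]), (256, [-19.0, -34.0, 103.0]), (262, [-15.0, -34.0, 102.0]), (268, [-10.0, -34.0, 102.0]), (274, [-5.0, -42.0, 50.0]), (280, [-1.0, -42.0, 50.0]), (286, [2.0, -42.0, 51.0]), (292, [6.0, -41.0, 55.0]), (298, [12.0, -34.0, 101.0]), (304, [17.0, -34.0, 104.0])]
180 [(250, [-24.0, -12.0, 102.0]), (256, [-19.0, -12.0, 102.0]), (262, [-15.0, -12.0, 102.0]), (268, [-10.0, -12.0, 101.0]), (274, [-5.0, -23.0, 51.0]), (280, [-1.0, -23.0, 51.0]), (286, [3.0, -23.0, 51.0]), (292, [8.0, -12.0, 102.0]), (298, [12.0, -12.0, 101.0]), (304, [17.0, -12.0, 102.0])]
200 [(250, [-24.0, 5.0, 103.0]), (256, [-20.0, 4.0, 103.0]), (262, [-15.0, 4.0, 102.0]), (268, [-10.0, 4.0, 102.0]), (274, [-5.0, -10.0, 52.0]), (280, [-1.0, -11.0, 51.0]), (286, [3.0, -11.0, 50.0]), (292, [8.0, 4.0, 102.0]), (298, [13.0, 4.0, 101.0]), (304, [17.0, 4.0, 102.0])]
230 [(250, [-25.0, 29.0, 102.0]), (256, [-20.0, 29.0, 102.0]), (262, [-15.0, 29.0, 102.0]), (268, [-11.0, 29.0, 102.0]), (274, [-5.0, 10.0, 52.0]), (280, [-1.0, 9.0, 50.0]), (286, [3.0, 9.0, 51.0]), (292, [8.0, 29.0, 104.0]), (298, [13.0, 29.0, 103.0]), (304, [18.0, 29.0, 102.0])]
```

View pics/w6.png

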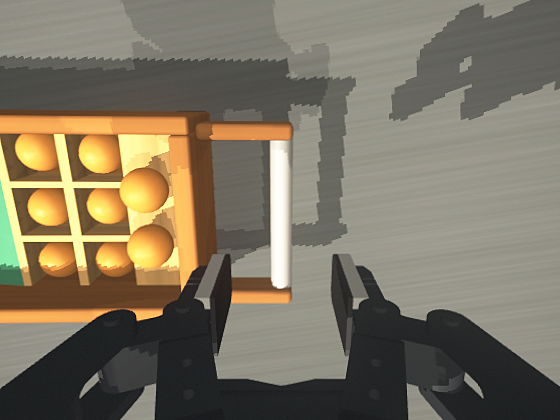

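Emit:
jog_arm:
  travel:
    - [0,0,30]
    - [0,0,60]
    - [0,0,85]
    - [0,0,100]
    - [0,0,108]
    - [0,0,108]
    - [0,0,108]
    - [0,0,108]
    - [0,0,108]
    - [0,0,108]
  angular:
    - [0,0,0]
    - [0,0,0]
    - [0,0,0]
    - [0,0,0]
    - [0,0,0]
    - [0,0,0]
    - [0,0,0]
    - [0,0,0]
    - [0,0,0]
    - [0,0,0]
  gripper: [-0.2,-0.2,-0.2,-0.2,-0.2,-0.2,-1,-1,-1,-1]

```text
t: 11.47
position: [0.5496, 0.1125, -0.005]
eef_rot: [[0.168, 0.986, 0.001], [0.986, -0.168, -0.001], [-0.0, 0.002, -1.0]]
force: [0.3, -5.6, 7.6]
grip_width: 0.0121
```

```bash
python3 look.py l5
```

```text
0.012073645416710126 [ 0.2579 -5.572   7.6029] [-0.8808  0.2025 -0.0079] 11.4667 [ 0.5496  0.1125 -0.005 ]
```

View pics/l5b.png

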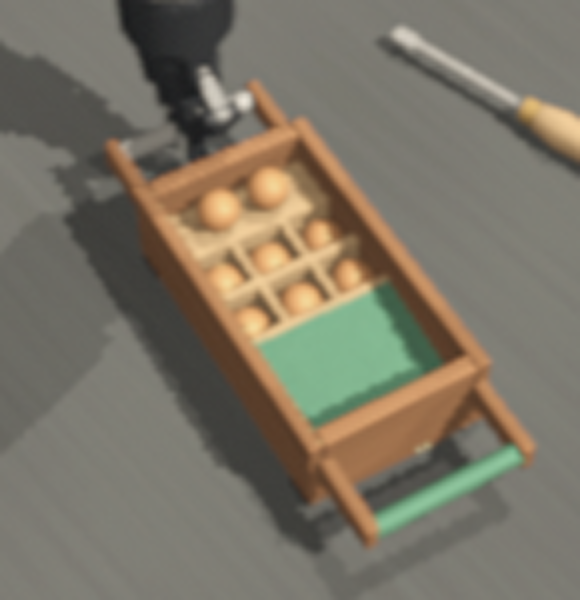

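Emit:
jog_arm:
  travel:
    - [-2,0,-10]
    - [-5,0,-23.9]
    - [-9,0,-38]
    - [-12,0,-47.2]
    - [-15.4,0,-56.4]
    - [-17.2,0,-61]
    - [-19.1,0,-65.4]
    - [-21.1,0,-69.9]
    - [-23.1,0,-74.3]
    - [-25.2,0,-78.7]
    - [-27.4,0,-83.1]
    - [-29.7,0,-87.4]
  angular:
    - [0,0,0]
    - [0,0,0]
    - [0,0,0]
    - [0,0,0]
    - [0,0,0]
    - [0,0,0]
    - [0,0,0]
    - [0,0,0]
    - [0,0,0]
    - [0,0,0]
    - [0,0,0]
    - [0,0,0]
  gripper: [-1,-1,-1,-1,-1,-1,-1,-1,-1,-1,-1,-1]

```text
t: 12.57
position: [0.544, 0.0837, 0.0818]
eef_rot: [[0.167, 0.986, -0.0], [0.986, -0.167, 0.0], [0.0, -0.0, -1.0]]
force: [1.1, 3.5, -2.8]
grip_width: 0.0123
```

```bash
python3 look.py l6
```

```text
0.012294358397115585 [ 1.1428  3.529  -2.8383] [ 1.0231 -0.2333  0.0398] 12.5667 [0.544  0.0837 0.0818]
```

View pics/l6b.png

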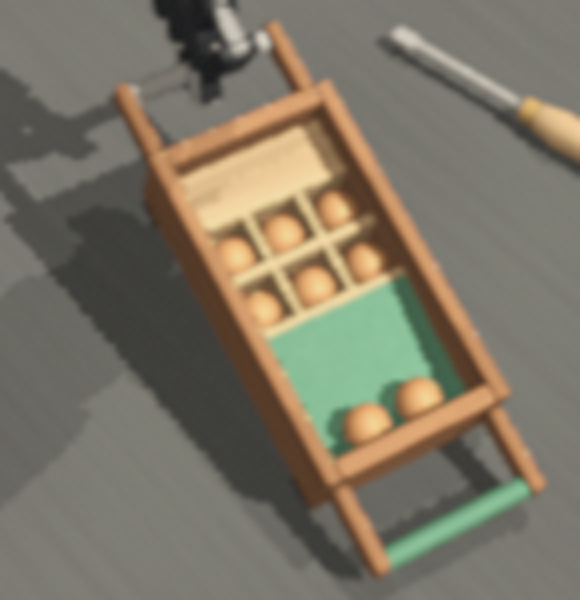

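Emit:
jog_arm:
  travel:
    - [4.5,0,8.7]
    - [8.6,0,17.5]
    - [12.5,0,26.4]
    - [16,0,35.5]
    - [19,0,44.5]
    - [22,0,53.8]
    - [24.5,0,63]
    - [26.5,0,71]
    - [28,0,78]
    - [29,0,83]
    - [29.5,0,85.5]
    - [29.7,0,86.5]
  angular:
    - [0,0,0]
    - [0,0,0]
    - [0,0,0]
    - [0,0,0]
    - [0,0,0]
    - [0,0,0]
    - [0,0,0]
    - [0,0,0]
    - [0,0,0]
    - [0,0,0]
    - [0,0,0]
    - [0,0,0]
  gripper: [-1,-1,-1,-1,-1,-1,-1,-1,-1,-1,-1,-1]

```text
t: 13.67
position: [0.549, 0.1138, -0.0047]
eef_rot: [[0.167, 0.986, 0.0], [0.986, -0.167, 0.001], [0.001, -0.0, -1.0]]
force: [-8.3, 0.1, 17.7]
grip_width: 0.012
```

Emit:
jog_arm:
  travel:
    - [0,0,0]
    - [0,0,0]
    - [0,0,0]
    - [0,0,0]
    - [0,0,0]
    - [0,0,-20]
    - [0,0,-50]
    - [0,0,-90]
    - [0,0,-130]
    - [0,0,-150]
    - [0,0,-150]
  angular:
    - [0,0,0]
    - [0,0,0]
    - [0,0,0]
    - [0,0,0]
    - [0,0,0]
    - [0,0,0]
    - [0,0,0]
    - [0,0,0]
    - [0,0,0]
    - [0,0,0]
    - [0,0,0]
  gripper: [-0.9,-0.6,-0.4,-0.3,-0.3,-0.3,-0.3,-0.3,-0.3,-0.3,-0.3]

```text
t: 14.58
position: [0.5515, 0.1137, 0.1501]
eef_rot: [[0.168, 0.986, 0.007], [0.986, -0.168, 0.002], [0.003, 0.007, -1.0]]
force: [-0.0, -0.2, -0.8]
grip_width: 0.0299
```

```bash
python3 look.py l7; python3 -c "
from h import *
q=manip.snapshot('side');q=q[1];P=cloud('side',q)
snap('scene','end.png')
"
```

```text
0.029924645893093092 [-0.0188 -0.1701 -0.8297] [ 0.0013 -0.0038 -0.0118] 14.5833 [0.5515 0.1137 0.1501]
```

View pics/l7a.png

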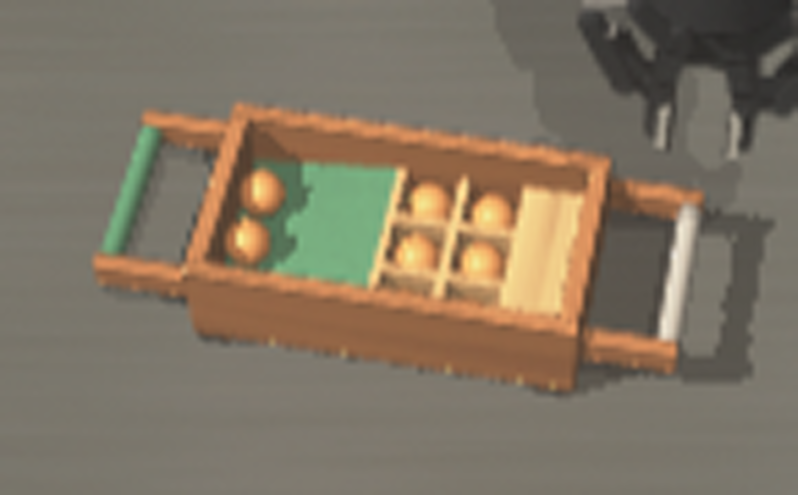

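View pics/l7b.png

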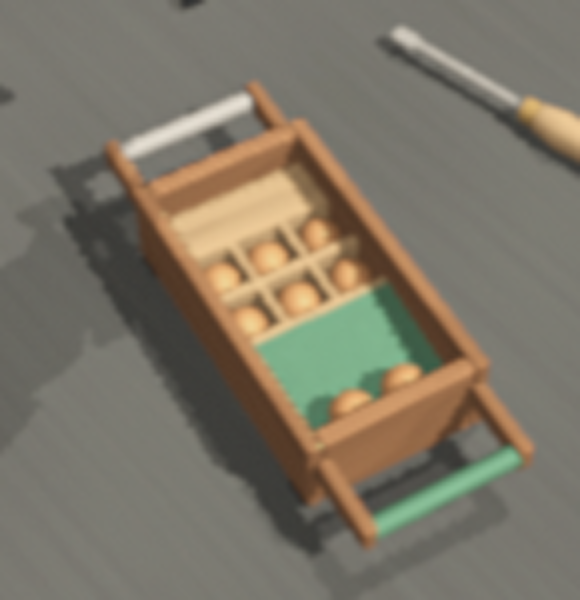

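View pics/end.png

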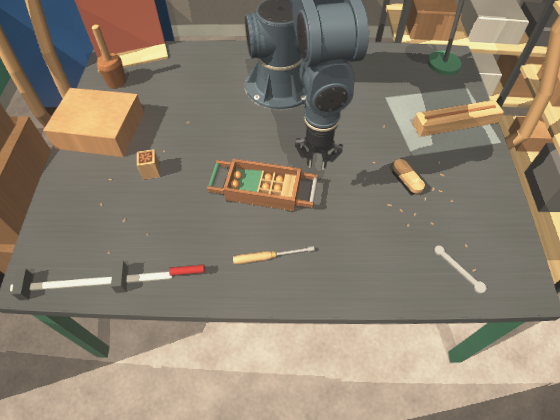

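```bash
python3 -c "
from h import *
o=manip.get_obs();print(o['t'],np.abs(o['joint_velocities']).max());manip.sign_off()"
```

```text
14.7833 0.00778688138440524
the job is handed in; nothing more can be done
```

The job is handed in at 14.8 s. I lifted the green handle slowly to about 22°, which filled all six pockets in one tilt. I then set the board down and lifted the steel handle to about 19°, and the two left-over balls rolled back into the channel.

**Last checks (scene and side views):**
- **Balls:** all six pockets hold a ball, and the other two lie against the channel's end wall. I judged this by eye, not by measuring each ball's distance from its seat.
- **Board:** it looks flat and is in its earlier place, released, with the gripper about 80 mm clear above the steel handle.
- **Bystanders:** the gouge, brush and carved block look unmoved in the pictures.

**One disagreement:** the fingertips stood about 45 mm farther back than the description says. The wrist camera's depth readings showed this. My first grasp at the stated height closed on nothing above the bar, so I lowered the gripper about 48 mm further and gripped both bars there. The gripper read about 12 mm on the 14 mm bars, but they held.

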